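# Put the mosaic glue away for the night

## Robot

A 7-joint arm with a two-finger parallel gripper is mounted at the origin on the work surface. World frame = base frame: x ahead of the robot, y to its left, z up, the work surface at z = 0. Lengths are in m, angles in rad, forces in N, time in s.
With the tool pointing down it reaches from about 0.35 to 0.9 m from the base axis. Payload 7.2 kg.
Tool frame: the origin (TCP) lies between the finger pads; the fingertips stand 8 mm ahead of it and the grasp point (between the pads) lies 11 mm behind it; z points along the fingers, y is the line along which they close (so a half turn about z gives the same grasp; the last joint's range is limited). The gripper opens to 85 mm and grips with 20 to 120 N. Pads are 22 mm wide; open, the fingers measure 114 mm over their backs; the gripper's body (76 mm by 85 mm) begins 54 mm behind the grasp point. The pads swing forward as they close: fully open they stand 13 mm farther back than shut.
Start: joints at [1.15, 0.411, -0.013, 1.596, 0.006, 1.134, -0.082], TCP at [0.216, -0.587, 0.239] pointing down, gripper open.
Joint ranges: [-2.95, 2.95], [-0.29, 1.99], [-1.47, 1.44], [0.14, 2.54], [-1.03, 4.17], [0.13, 1.85], [-2.86, 2.86]. Speed limits (rad/s): [2.39, 2.39, 3.01, 3.01, 3.14, 3.14, 3.14].

## Interface

Orientations are given as a unit quaternion [w, x, y, z].
In Python, from plant import robot gives the robot as it stands.
- The arm moves only by the tool move_arm, never from a script. Its argument "commands" is a list that holds one entry, the list of rows, each a list of 4 numbers: the shift along the tool's x, y, z in mm, then the turn about the tool's z in rad. A call has 1 to 8 rows; each row is the pose to reach, as a shift and turn from the pose commanded when the call began, along the tool's axes at that moment; what a row does not reach only later rows make up. A row lasts 1/12 s, in which the tool goes at most 41.7 mm and 7.16 degrees, less where a joint would pass 70% of its speed; a pose out of reach is approached as far as the arm can. A call with a gripper value outside its range is refused whole. "grip" is the opening in per cent of the stroke, from 0 (shut) to 100 (fully open), set as the call begins (left out, the last holds). The fingers move at their own pace and stop on an object; "grip_force" is the grip in N (left out, the last holds). Time passes only in rows, so rows that repeat a pose let the fingers close. It gives the time, the measured TCP pose, the force, the opening and the grip force at its end, in the units of the state.
- robot.get_obs(): the state, without advancing time (a new reading comes with each control period).
- robot.get_image(name): name is "scene" or "top" or "wrist"; returns (picture, depth): 420x560x3 uint8, red, green, blue; 420x560 float32, m along the optical axis (not along the pixel's ray), 0 where there is no reading.
- robot.calibration(name): a dict with "fx", "fy", "cx", "cy" (pixels), "position" and "rotation" of the camera in the world. Camera axes: x right, y down, z forward; pixel columns grow to the right and rows downward; lengths in m; the calibration is good to about 2 mm. A picture is of the moment at which its call begins: read the wrist's pose just before it. calibration takes no time and is no camera call; for the wrist camera it gives the pose at the moment of the call.
- robot.close_job(): hands the job in; it is judged then, once.
The state is a dict: "clock": time; "joint_pos": joint angles; "joint_vel": joint speeds; "joint_efforts": joint torques, N m; "tool_pos": TCP position; "eef_rot": TCP orientation; "wrist_force": force on the tool from outside, world axes, zero at the start; "torque": the same for the moment, N m; "grip_width": finger opening in m; "finger_force": force on a finger pad.
Only numpy, scipy, OpenCV 4.12 (cv2) and the standard library are available. Lean on these libraries where they do the work, as an engineer would, in place of code of your own. Each camera call takes 0.05 s, during which the arm holds its last target. There are 200 camera calls.

## Task

Put the glue away: lay every glue bottle, those standing on the table and the one lying in the bin, on its side in the rack, one to a groove with its body resting in the middle of the two rods (nozzle to either end). Once the bin's bottle lies in the rack, put the lid squarely on the bin so that it sits fully down. Leave the jar, the roll of tape and the bowl where they are.

Things in the scene. Friction and masses are not known exactly. Their poses are not given: they have to be found in the camera images.
- bottle1: Glue squeeze bottle: round white body 44 mm in diameter, 84 mm long, then a shoulder and a thin grey nozzle, 114 mm overall, about 160 g; all are alike. Origin at the centre of its flat base, z along the bottle towards the nozzle. At the start it stands upright on the table left of the rack, or is absent.
- bottle2: Glue squeeze bottle: round white body 44 mm in diameter, 84 mm long, then a shoulder and a thin grey nozzle, 114 mm overall, about 160 g; all are alike. Origin at the centre of its flat base, z along the bottle towards the nozzle. At the start it stands upright on the table left of the rack, or is absent.
- bottle3: Glue squeeze bottle: round white body 44 mm in diameter, 84 mm long, then a shoulder and a thin grey nozzle, 114 mm overall, about 160 g; all are alike. Origin at the centre of its flat base, z along the bottle towards the nozzle. At the start it stands upright on the table left of the rack, or is absent.
- binbottle: Glue squeeze bottle: round white body 44 mm in diameter, 84 mm long, then a shoulder and a thin grey nozzle, 114 mm overall, about 160 g; all are alike. Origin at the centre of its flat base, z along the bottle towards the nozzle. At the start it lies on the floor of the bin, roughly along the bin's long side.
- bottle1_mid (a point): The middle of the body of bottle1: on its axis, 42 mm from the base.
- bottle2_mid (a point): The middle of the body of bottle2: on its axis, 42 mm from the base.
- bottle3_mid (a point): The middle of the body of bottle3: on its axis, 42 mm from the base.
- binbottle_mid (a point): The middle of the body of binbottle: on its axis, 42 mm from the base.
- rack: Fixed wooden rack, 120 (x) by 298 mm (y), origin at the centre of its underside. Four grooves along its x, 74 mm apart in y, each a pair of steel rods 10 mm thick, 120 mm long, 30 mm apart between centres, tops 33 mm up; round them it is open down to the base board (top 14 mm), but for cross bars (top 24 mm) and 8 mm pins (top 52 mm) at x = +-38, y = 0, +-74, +-143 mm.
- groove0 (a point): Where the middle of the body of a bottle lying in groove 0 belongs: over the middle of the two rods, 50 mm above the table. Its x axis runs along the groove; rack y = -111 mm.
- groove1 (a point): Where the middle of the body of a bottle lying in groove 1 belongs: over the middle of the two rods, 50 mm above the table. Its x axis runs along the groove; rack y = -37 mm.
- groove2 (a point): Where the middle of the body of a bottle lying in groove 2 belongs: over the middle of the two rods, 50 mm above the table. Its x axis runs along the groove; rack y = 37 mm.
- groove3 (a point): Where the middle of the body of a bottle lying in groove 3 belongs: over the middle of the two rods, 50 mm above the table. Its x axis runs along the groove; rack y = 111 mm.
- bin: Fixed grey open bin, 180 mm (x) by 140 mm (y) by 50 mm high, walls and floor 4 mm thick. Two small loose tiles (up to 30 mm, 8 mm thick) also lie in it and may stay there, moved or not. Origin at the centre of its underside.
- lid: Loose grey bin lid, right way up on the table by the rack, 200 g: plate 188 (x) by 148 (y) by 5 mm over a 6 mm thick step, 164 by 124 mm, that drops inside the bin's rim (4 mm play). On top a black grip bar, 60 mm along x, 16 mm wide, 11 to 37 mm above the origin. Origin: centre of the step's underside; fully on, it is over the bin's origin, 44 mm above the table, x along bin x (either way).
- jar: Bystander: glass jar with a steel cap, 72 mm in diameter, 70 mm high, standing among the bottles. Origin at the centre of its base.
- tape: Bystander: roll of tape, 84 mm in diameter, 24 mm high, lying behind the bottles. Origin under its centre.
- bowl: Bystander: white bowl, 120 mm across, 55 mm high, beyond the bin. Origin under its centre.

How it is judged:
On the way, in this order (a step that is already met when the one before it is completed fails the run):
1. the bottle from the bin lies in a groove of the rack (angle between the z axis of binbottle and the x axis of rack, either way round below 0.15 rad and z of binbottle_mid in the frame of rack between 0.043 and 0.057 m and x of binbottle_mid in the frame of rack between -0.04 and 0.04 m and (y of binbottle_mid in the frame of rack between -0.119 and -0.103 m or y of binbottle_mid in the frame of rack between -0.045 and -0.029 m or y of binbottle_mid in the frame of rack between 0.029 and 0.045 m or y of binbottle_mid in the frame of rack between 0.103 and 0.119 m) and linear speed of binbottle below 0.03 m/s and contact force between binbottle and the fingers below 0.1 N), for 0.2 s.
2. the lid is on the bin (x of lid in the frame of bin between -0.01 and 0.01 m and y of lid in the frame of bin between -0.01 and 0.01 m and z of lid in the frame of bin between 0.04 and 0.048 m and angle between lid's own z axis and vertical below 0.05 rad and angle between the x axis of lid and the x axis of bin, either way round below 0.15 rad and linear speed of lid below 0.03 m/s and contact force between lid and the fingers below 0.1 N), for 0.2 s.
At the end, for the whole second after the job is handed in: Every bottle present lies released and still in a groove, within 0.15 rad of it, its body middle within 40 mm along, 8 mm across and 7 mm in height of the groove's point; the released lid is on the bin within 10 mm of centred, 0.15 rad of square, 0.05 rad of level, 4 mm in height (all of step 1 and all of step 2 and angle between the z axis of each of bottle1, bottle2, bottle3 and the x axis of rack, either way round below 0.15 rad and z of bottle1_mid in the frame of rack between 0.043 and 0.057 m and x of bottle1_mid in the frame of rack between -0.04 and 0.04 m and (y of bottle1_mid in the frame of rack between -0.119 and -0.103 m or y of bottle1_mid in the frame of rack between -0.045 and -0.029 m or y of bottle1_mid in the frame of rack between 0.029 and 0.045 m or y of bottle1_mid in the frame of rack between 0.103 and 0.119 m) and linear speed of each of bottle1, bottle2, bottle3 below 0.03 m/s and contact force between each of bottle1, bottle2, bottle3 and the fingers below 0.1 N and z of bottle2_mid in the frame of rack between 0.043 and 0.057 m and x of bottle2_mid in the frame of rack between -0.04 and 0.04 m and (y of bottle2_mid in the frame of rack between -0.119 and -0.103 m or y of bottle2_mid in the frame of rack between -0.045 and -0.029 m or y of bottle2_mid in the frame of rack between 0.029 and 0.045 m or y of bottle2_mid in the frame of rack between 0.103 and 0.119 m) and z of bottle3_mid in the frame of rack between 0.043 and 0.057 m and x of bottle3_mid in the frame of rack between -0.04 and 0.04 m and (y of bottle3_mid in the frame of rack between -0.119 and -0.103 m or y of bottle3_mid in the frame of rack between -0.045 and -0.029 m or y of bottle3_mid in the frame of rack between 0.029 and 0.045 m or y of bottle3_mid in the frame of rack between 0.103 and 0.119 m)); the robot touches nothing.
It fails at once if the jar is moved more than 40 mm (distance of jar from where it was at the start of the episode above 0.04 m).
It fails at once if the tape is moved more than 40 mm (distance of tape from where it was at the start of the episode above 0.04 m).
It fails at once if the bowl is moved more than 40 mm (distance of bowl from where it was at the start of the episode above 0.04 m).
Of bottle1, bottle2, bottle3 only 2 to 3 are there at a start; the rules pass over those that are not, and their reading is None.
At some moment in a run one of bottle1, bottle2, bottle3, lid may be knocked a few centimetres aside while the robot is not near it.
Once in a run the grip may slacken for a moment while it holds something.
It also fails if it takes over 210 s, if anything falls off the work surface, if the arm or the gripper's body presses on something with over 40 N, if the wrist force passes 120 N, or if a joint passes its speed limit or range.

## Working session

There is one attempt and no reset: what is moved stays moved. The work goes in short steps, Python scripts to look and compute and a tool call to move; the robot and the scene stay as the last step left them, time stands still between calls to the robot, and variables do not carry over. Pictures are saved under pics/ and viewed, at most 14 in all, crops included, and the job is handed in when it is done.

Besides the shell and the picture viewer there is one more tool, called after "Request:" as name([rows], argument=value, ...), one row to a line, values as JSON. move_arm: Moves the arm, as the interface text tells. Its arguments: {"type":"object","properties":{"commands":{"type":"array"},"grip":{"type":"number"},"grip_force":{"type":"number"}},"required":["commands"]}

```bash
mkdir -p pics; ls; python3 - <<'E'
from plant import robot
import cv2,numpy as np
o=robot.get_obs();print({k:np.round(v,3) for k,v in o.items()})
for n in ("top","scene"):
    im,d=robot.get_image(n);cv2.imwrite(f"pics/{n}0.png",im[...,::-1]);np.save(f"pics/{n}0.npy",d)
    c=robot.calibration(n);print(n,{k:np.round(v,3).tolist() for k,v in c.items()})
E
```

```text
pics
{'clock': np.float64(0.0), 'joint_pos': array([ 1.15 ,  0.412, -0.013,  1.597,  0.006,  1.134, -0.082]), 'joint_vel': array([-0.   ,  0.   ,  0.002, -0.001,  0.   , -0.   , -0.001]), 'joint_efforts': array([-0.0000e+00, -6.0062e+01,  6.8200e-01, -2.9942e+01,  1.4000e-02,
        1.0000e-02, -0.0000e+00]), 'tool_pos': array([ 0.216, -0.586,  0.238]), 'eef_rot': array([-0.001,  0.984,  0.176, -0.   ]), 'wrist_force': array([ 0.442, -0.126,  0.12 ]), 'torque': array([-0.032,  0.017,  0.057]), 'finger_force': np.float64(0.0), 'grip_width': np.float64(0.085)}
top {'fx': 532.564, 'fy': 532.564, 'cx': 277.883, 'cy': 208.588, 'position': [0.506, 0.009, 1.474], 'rotation': [-0.02, 0.709, -0.705, 0.019]}
scene {'fx': 429.802, 'fy': 429.802, 'cx': 279.577, 'cy': 213.44, 'position': [1.044, 0.496, 0.715], 'rotation': [-0.154, 0.34, 0.856, -0.359]}
```

View pics/top0.png

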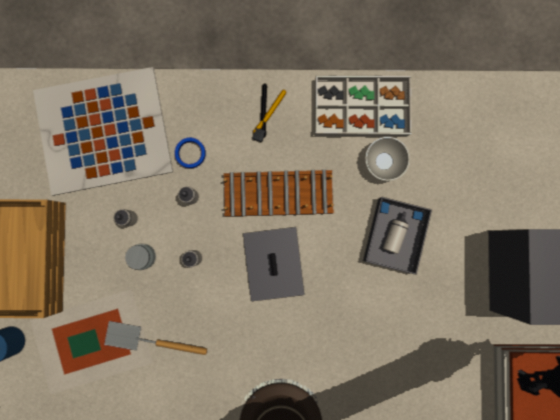

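View pics/scene0.png

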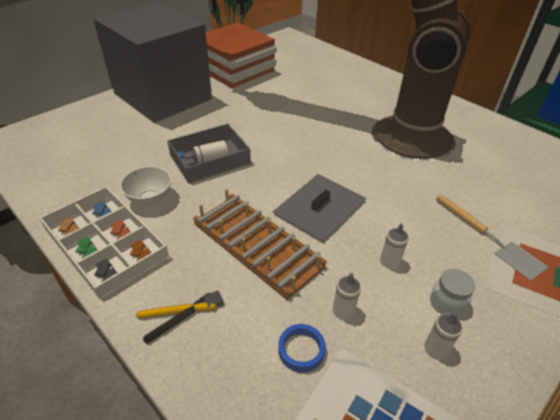

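The top view shows three standing bottles at (187,195), (123,217) and (189,259), and the jar at (140,257). The tape is at (190,153), the rack at (278,193), the lid at (273,263) with its bar, the bin with its bottle at (396,236), and the bowl at (387,160).

```bash
cat > h.py <<'E'
from plant import robot
import cv2,numpy as np
from scipy.spatial.transform import Rotation as R
def rot(q): return R.from_quat(np.r_[q[1:],q[0]])
def look(n,save=None):
    c=robot.calibration(n); im,d=robot.get_image(n)
    if save: cv2.imwrite(f"pics/{save}.png",im[...,::-1])
    v,u=np.mgrid[:420,:560]
    ray=np.dstack([(u-c["cx"])/c["fx"],(v-c["cy"])/c["fy"],np.ones_like(u)])
    q=np.array(c["rotation"]); M=rot(q).as_matrix() if q.size==4 else q.reshape(3,3)
    rw=ray@M.T; P=rw*d[...,None]+np.array(c["position"]); P[d==0]=np.nan
    return im,d,P,rw,np.array(c["position"])
def onplane(rw,o,u,v,z):
    r=cv2.remap(rw.astype(np.float32),np.float32([[u]]),np.float32([[v]]),1)[0,0]
    return o+r*(z-o[2])/r[2]
def blobs(m,amin=8):
    n,l,s,c=cv2.connectedComponentsWithStats(m.astype(np.uint8))
    return [(l==i) for i in range(1,n) if s[i,4]>=amin]
def rect(m,rw,o,z):
    "min-area rectangle of mask, at height z: centre, sides, long-axis angle (world)"
    v,u=np.nonzero(m); p=o+rw[v,u]*((z-o[2])/rw[v,u,2])[:,None]
    (c,s,a)=cv2.minAreaRect(p[:,:2].astype(np.float32)*1000)
    if s[0]<s[1]: a+=90
    return np.round(c,1),np.round(s,1),round(((a+90)%180)-90,1)
def tool():
    o=robot.get_obs();M=rot(o["eef_rot"]).as_matrix();p=np.array(o["tool_pos"])
    return p,M
def goto(x,y,z=None,yaw=None):
    "shift in tool axes (mm) & turn for target world mm, closing-line direction yaw (deg, mod 180)"
    p,M=tool(); t=np.array([x,y,p[2]*1000 if z is None else z])-p*1000
    s=M.T@t; cur=np.degrees(np.arctan2(M[1,1],M[0,1])); out=[*np.round(s,1)]
    if yaw is not None:
        dw=((yaw-cur+90)%180)-90   # world CCW turn; tool z down -> negative
        out.append(round(-np.radians(dw),3))
    return out,"closing dir now",round(cur,1)
E
python3 - <<'E'
from h import *
im,d,P,rw,o=look("top")
Z=P[...,2]; X=P[...,0];Y=P[...,1]
print("floor",np.nanmedian(Z[150:300,50:450]))
ok=(X>.2)&(X<.8)&(abs(Y)<.6)
for m in blobs(ok&(Z>.06)&(Z<.2)): print("tall",m.sum(),np.round(np.nanmean(P[m],0)*1000),np.nanmax(Z[m]))
for m in blobs(ok&(Z>.085)&(Z<.2),2): print("top",m.sum(),np.round(np.nanmean(P[m],0)*1000),np.nanmax(Z[m]))
h=cv2.cvtColor(im,cv2.COLOR_RGB2HSV).astype(int)
k=np.zeros((420,560),bool); k[160:225,215:340]=1
m=k&(((h[...,0]<14)&(h[...,1]>90))|(Z>.025)); b=max(blobs(m),key=np.sum); print("rack",rect(b,rw,o,.02))
m=k&(Z>.026); print("rods/pins",rect(m,rw,o,.033))
k[:]=0;k[222:305,235:310]=1
m=k&(Z>.006)&(Z<.2);b=max(blobs(m),key=np.sum);print("lid",rect(b,rw,o,.011)); 
m=k&(Z>.025)&(Z<.2);b=max(blobs(m),key=np.sum);print("bar",rect(b,rw,o,.037),np.nanmedian(Z[b]))
k[:]=0;k[195:275,355:435]=1
m=k&(Z>.043)&(Z<.2);b=max(blobs(m),key=np.sum);print("bin rim",rect(b,rw,o,.05))
w=k&(h[...,1]<60)&(h[...,2]>120)&(X<.62)&(Z>.02);
for b in blobs(w,20): print("binbottle",b.sum(),rect(b,rw,o,.03))
E
```

```text
floor 0.0024299242767886753
tall 238 [619. 250.  88.] 0.11674084712708899
tall 16 [592. 599. 110.] 0.1233328999132961
tall 11 [583. 599.  71.] 0.08395698952093622
tall 253 [558. 416.  87.] 0.12076181742336822
tall 9 [539. 599.  71.] 0.07748826501641104
tall 8 [524. 599.  72.] 0.08506196240968622
tall 2111 [ 420. -569.  134.] 0.19999600906290516
tall 10 [489. 599. 106.] 0.11788210123958431
tall 8 [486. 600.  70.] 0.07522105767293663
tall 458 [454. 381.  70.] 0.07928762664579203
tall 16 [467. 599. 108.] 0.12256744384173213
tall 236 [452. 238.  88.] 0.1179954560941825
tall 8 [447. 599. 100.] 0.10760489733093248
tall 20 [325. 599.  91.] 0.11435780628643388
tall 213 [ 213. -582.  102.] 0.1241452660877489
top 167 [619. 252.  92.] 0.11674084712708899
top 16 [592. 599. 110.] 0.1233328999132961
top 2 [598. 251.  86.] 0.08686917298696994
top 2 [578. 598. 122.] 0.1264237017609693
top 159 [559. 418.  93.] 0.12076181742336822
top 6 [566. 599. 119.] 0.12519181140180247
top 2 [555. 598. 113.] 0.11382324584370118
top 3 [548. 599. 113.] 0.11875244031677812
top 2 [543. 599. 101.] 0.10319210053541594
t
[... 857 characters left out ...]
555823819
top 2 [366. 598. 103.] 0.10517870968817955
top 6 [358. 599. 106.] 0.12011665164365737
top 2 [347. 600. 116.] 0.11846745586798835
top 12 [328. 599. 101.] 0.11435780628643388
top 4 [310. 599. 118.] 0.12339336711517457
top 2 [304. 599.  96.] 0.09785725936020051
top 183 [ 212. -583.  107.] 0.1241452660877489
rack (array([630.5,  11. ]), array([122. , 297.4]), -88.0)
rods/pins (array([629.9,  11.3]), array([120. , 294.4]), -88.2)
lid (array([438.5,  23.7]), array([193.1, 151.8]), 6.8)
bar (array([436.2,  23. ]), array([59.7, 15.9]), 7.1) 0.03669777425313847
bin rim (array([ 515.3, -311. ]), array([141. , 179.8]), -14.1)
binbottle 372 (array([ 512.1, -313.3]), array([35. , 83.7]), -21.6)
```

```bash
python3 - <<'E'
from h import *
print(tool()[1].round(3)); print(goto(513,-313,150,68.4))
E
```

```text
[[ 0.938  0.346 -0.001]
 [ 0.346 -0.938  0.001]
 [-0.    -0.001 -1.   ]]
([np.float64(373.3), np.float64(-153.5), np.float64(88.8), np.float64(0.73)], 'closing dir now', np.float64(-69.8))
```

Request:
move_arm([
  [[40,-17,0,0.1],[80,-34,0,0.2],[120,-50,0,0.3],[155,-65,0,0.4],[190,-80,10,0.5],[225,-93,20,0.6],[260,-107,30,0.68],[290,-120,40,0.73]],
], grip=72)

```text
clock: 0.82
tool_pos: [0.4485, -0.3714, 0.1988]
eef_rot: [-0.0, 0.982, -0.189, 0.0]
wrist_force: [0.7, 0.2, 0.4]
grip_width: 0.0615
finger_force: 0.0
```

```bash
python3 - <<'E'
from h import *
print(goto(513,-313,130,68.4),tool()[0])
E
```

```text
([np.float64(38.1), np.float64(-78.1), np.float64(68.9), np.float64(-0.003)], 'closing dir now', np.float64(-111.8)) [ 0.44853922 -0.37142486  0.1988313 ]
```

Request:
move_arm([
  [[19,-39,20,0],[38,-78,40,0],[38,-78,60,0],[38,-78,60,0],[38,-78,60,0]],
])

```text
clock: 1.23
tool_pos: [0.5102, -0.314, 0.1377]
eef_rot: [-0.0, 0.982, -0.186, -0.002]
wrist_force: [-0.2, -0.6, 0.4]
grip_width: 0.0615
finger_force: 0.0
```

```bash
python3 - <<'E'
from h import *
im,d,P,rw,o=look("wrist","w1")
h=cv2.cvtColor(im,cv2.COLOR_RGB2HSV).astype(int);Z=P[...,2]
m=(Z>.03)&(Z<.056)&(h[...,2]>100)&(h[...,1]<60)
for b in blobs(m,500): print(b.sum(),rect(b,rw,o,.04),np.nanmax(Z[b]),np.nanmean(P[b],0))
print(tool()[0])
E
```

```text
692 (array([ 674.3, -256.3]), array([52. ,  5.2]), 68.4) 0.05592905223439548 [ 0.66969891 -0.26078748  0.05227915]
1940 (array([ 560. , -321.9]), array([145. ,  90.4]), 75.9) 0.051499759891014935 [ 0.59317326 -0.31277406  0.04915776]
845 (array([ 512.8, -383.4]), array([  2.8, 141.9]), -14.1) 0.051330322174668236 [ 0.5212999  -0.3832128   0.04914934]
6554 (array([ 512., -308.]), array([40.1, 87. ]), -20.5) 0.0493128201801139 [ 0.5146508  -0.30929921  0.04333683]
[ 0.51002629 -0.31571539  0.1391144 ]
```

View pics/w1.png

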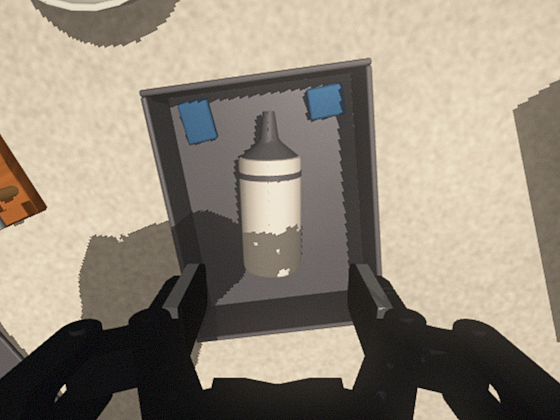

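The wrist view shows the bin's bottle at (270,215), aligned between the fingers, with the tiles clear of it.

Request:
move_arm([
  [[1,-6,30,0],[1,-6,65,0],[1,-6,95,0],[1,-6,112,0],[1,-6,121,0],[1,-6,121,0],[1,-6,121,0]],
])

```text
clock: 1.87
tool_pos: [0.5139, -0.3115, 0.0195]
eef_rot: [0.0, 0.982, -0.188, 0.001]
wrist_force: [-0.2, 0.8, -0.1]
grip_width: 0.0614
finger_force: 0.0
```

Request:
move_arm([
  [[0,0,0,0],[0,0,0,0],[0,0,0,0],[0,0,0,0],[0,0,0,0],[0,0,0,0]],
], grip=0, grip_force=50)

```text
clock: 2.37
tool_pos: [0.5148, -0.3111, 0.0206]
eef_rot: [0.001, 0.982, -0.188, 0.002]
wrist_force: [-1.0, 0.4, 5.1]
grip_width: 0.0426
finger_force: 50.0
```

Request:
move_arm([
  [[0,0,-15,0],[0,0,-45,0],[0,0,-80,0],[0,0,-115,0],[0,0,-130,0],[0,0,-130,0]],
])

```text
clock: 2.87
tool_pos: [0.5164, -0.3115, 0.1544]
eef_rot: [0.001, 0.982, -0.188, 0.005]
wrist_force: [-0.2, -0.6, -0.8]
grip_width: 0.0425
finger_force: 51.0
```

```bash
python3 - <<'E'
from h import *
print(goto(634,-100,140,92),tool()[0],robot.get_obs()["grip_width"])
E
```

```text
([np.float64(31.2), np.float64(-240.0), np.float64(14.5), np.float64(-0.412)], 'closing dir now', np.float64(-111.6)) [ 0.51639376 -0.31151026  0.15443309] 0.04249000569907453
```

Request:
move_arm([
  [[5,-40,0,-0.1],[10,-80,0,-0.2],[15,-120,0,-0.3],[20,-160,0,-0.4],[26,-200,0,-0.412],[31,-240,0,-0.412],[31,-240,14,-0.412],[31,-240,14,-0.412]],
])

```text
clock: 3.53
tool_pos: [0.6308, -0.0939, 0.132]
eef_rot: [-0.001, 1.0, 0.02, -0.001]
wrist_force: [-0.8, -0.8, -1.1]
grip_width: 0.043
finger_force: 35.8
```

```bash
python3 - <<'E'
from h import *
print(goto(634,-100,46,92),tool()[0],robot.get_obs()["grip_width"])
im,d,P,rw,o=look("wrist","w2"); Z=P[...,2]
im,d,P,rw,o=look("top"); Z=P[...,2]
k=(abs(P[...,0]-.63)<.1)&(abs(P[...,1]-.05)<.09)
for b in blobs(k&(Z>.026)&(Z<.045),20): print(b.sum(),rect(b,rw,o,.033))
for m in blobs((Z>.085)&(Z<.125)&(P[...,1]>.2)&(P[...,1]<.55),60): print("top",m.sum(),np.round(np.nanmean(P[m],0)*1000))
E
```

```text
([np.float64(3.2), np.float64(6.4), np.float64(86.0), np.float64(0.006)], 'closing dir now', np.float64(-87.7)) [ 0.63077084 -0.09391699  0.13201337] 0.04301202685507329
167 (array([629. ,  64.2]), array([117.2,  21.7]), 0.4)
168 (array([629.1,  35.8]), array([117.1,  24.4]), 0.4)
163 (array([630.7, -11.7]), array([120.,  19.]), 1.8)
23 (array([677.1, -34.7]), array([27.3,  8.2]), 0.2)
122 (array([625.8, 136.4]), array([117.3,  10.3]), 2.4)
157 (array([626.2, 104.6]), array([117.4,  16.3]), 4.0)
26 (array([602.2, -37.7]), array([57.1,  2.7]), 0.2)
top 153 [620. 252.  93.]
top 150 [559. 419.  93.]
top 165 [452. 240.  92.]
```

View pics/w2.png

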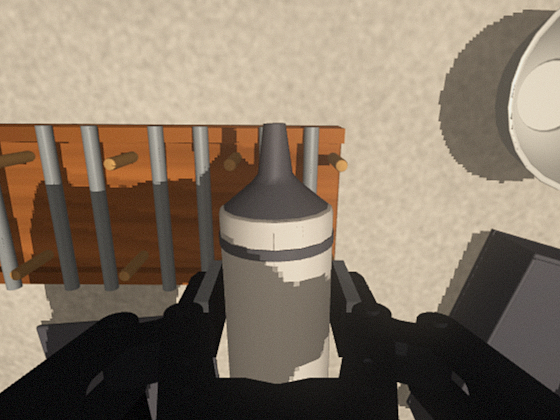

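The wrist view shows the held bottle nozzle-up at (276,240). Groove 0's rods are at columns 268 and 311, so the bottle needs to shift about 7 mm to the right.

Request:
move_arm([
  [[3,7,0,0],[3,7,20,0],[3,7,45,0],[3,7,65,0],[3,7,78,0],[3,7,84,0],[3,7,86,0],[3,7,86,0]],
])

```text
clock: 4.3
tool_pos: [0.6346, -0.1059, 0.0487]
eef_rot: [0.0, 1.0, 0.017, 0.0]
wrist_force: [0.3, -0.6, -1.2]
grip_width: 0.0423
finger_force: 54.7
```

```bash
python3 - <<'E'
from h import *
o=robot.get_obs();print(goto(634,-100.5,46,92),o["tool_pos"],o["wrist_force"],o["grip_width"],o["finger_force"])
E
```

```text
([np.float64(-0.4), np.float64(-5.5), np.float64(2.7), np.float64(-0.001)], 'closing dir now', np.float64(-88.1)) [ 0.63457981 -0.10593914  0.04872162] [ 0.31591907 -0.6099168  -1.223134  ] 0.042306662390039704 54.691001772880554
```

Request:
move_arm([
  [[0,-5,0,0],[0,-5,2,0],[0,-5,3,0],[0,-5,4,0],[0,-5,4,0],[0,-5,4,0]],
])

```text
clock: 4.8
tool_pos: [0.6347, -0.1003, 0.0451]
eef_rot: [0.0, 1.0, 0.017, 0.001]
wrist_force: [-0.1, 0.2, 4.5]
grip_width: 0.0427
finger_force: 55.3
```

```bash
python3 - <<'E'
from h import *
o=robot.get_obs();print(goto(634,-100.5,46,92),o["tool_pos"],o["wrist_force"],o["grip_width"],o["finger_force"])
E
```

```text
([np.float64(-0.7), np.float64(0.2), np.float64(-0.9), np.float64(-0.0)], 'closing dir now', np.float64(-88.0)) [ 0.63467979 -0.10026147  0.04505923] [-0.14937081  0.23382689  4.48637981] 0.04267014405706159 55.289066433906555
```

Request:
move_arm([
  [[0,0,0,0],[0,0,0,0],[0,0,0,0],[0,0,0,0],[0,0,-15,0],[0,0,-45,0],[0,0,-85,0],[0,0,-120,0]],
], grip=68)

```text
clock: 5.47
tool_pos: [0.6337, -0.1001, 0.1655]
eef_rot: [-0.0, 1.0, 0.017, -0.001]
wrist_force: [0.7, 0.5, 1.0]
grip_width: 0.0586
finger_force: 0.0
```

```bash
python3 - <<'E'
from h import *
im,d,P,rw,o=look("top"); Z=P[...,2]
im,d,P,rw,o=look("wrist","w3"); Z=P[...,2]
for b in blobs((Z>.058)&(Z<.08),100): print(b.sum(),rect(b,rw,o,.065),np.nanmax(Z[b]),np.nanmean(P[b],0).round(3))
k=Z<.1
for b in blobs(k&(Z>.026)&(Z<.04),200): print('rod',b.sum(),rect(b,rw,o,.033))
print(goto(436,23,130,97),tool()[0])
E
```

```text
6309 (array([636.4, -99.2]), array([95.3, 40.1]), 1.9) 0.07335856311952876 [ 0.638 -0.099  0.067]
rod 309 (array([ 789.8, -255.7]), array([ 2.5, 72.4]), -88.1)
rod 859 (array([ 763.2, -269.8]), array([19., 58.]), -80.8)
rod 1912 (array([627.8, 103.4]), array([119.6,  12. ]), 1.9)
rod 1903 (array([629.2,  60.3]), array([119.6,  11.2]), 1.8)
rod 1837 (array([630.2,  30.9]), array([119.6,  10.8]), 1.9)
rod 1760 (array([631.6, -12.1]), array([119.6,  10.2]), 1.9)
rod 1635 (array([632.6, -41.5]), array([119.7,  10. ]), 1.9)
rod 278 (array([683.5, -82.6]), array([20.7,  9.3]), 1.9)
rod 288 (array([ 684.5, -112. ]), array([20.9,  9.3]), 3.0)
rod 1069 (array([ 681. , -283.2]), array([26.7, 72.4]), -82.4)
rod 442 (array([592.7, 126.7]), array([10.9, 54.1]), -10.3)
rod 1282 (array([ 567. , -289.5]), array([83.6, 92.9]), -14.1)
rod 294 (array([435.8,  27.2]), array([39.3, 10.2]), 7.1)
rod 356 (array([ 440.1, -256.9]), array([41.8, 12.9]), 75.6)
([np.float64(-197.7), np.float64(-130.4), np.float64(38.7), np.float64(-0.088)], 'closing dir now', np.float64(-88.0)) [ 0.63768016 -0.1004686   0.17097251]
```

View pics/w3.png

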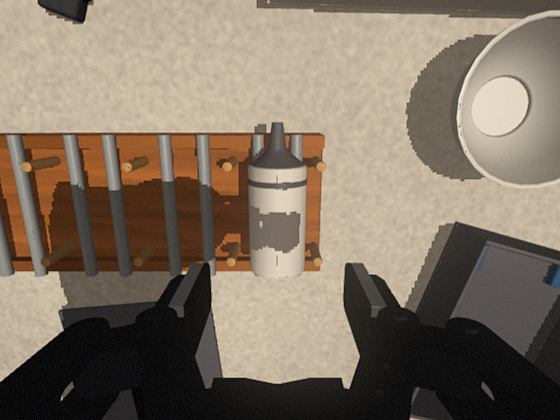

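The bottle lies centred in groove 0, at (277,220) in the picture. The lid is next.

Request:
move_arm([
  [[-33,-22,0,-0.03],[-66,-44,10,-0.06],[-99,-65,20,-0.09],[-132,-87,30,-0.09],[-165,-109,38,-0.09],[-197,-130,38,-0.09],[-197,-130,38,-0.09],[-197,-130,38,-0.09]],
])

```text
clock: 6.23
tool_pos: [0.4312, 0.0238, 0.1262]
eef_rot: [0.0, 0.998, 0.064, -0.0]
wrist_force: [0.5, -0.5, 0.1]
grip_width: 0.058
finger_force: 0.0
```

```bash
python3 - <<'E'
from h import *
im,d,P,rw,o=look("wrist","w4"); Z=P[...,2]
p=tool()[0]
k=(np.hypot(P[...,0]-p[0],P[...,1]-p[1])<.08)
for b in blobs(k&(Z>.028)&(Z<.045),100): print(b.sum(),rect(b,rw,o,.037),np.nanmax(Z[b]),np.nanmean(P[b],0).round(3))
print(p,goto(436,23,22,97))
E
```

```text
1996 (array([437.6,  23.7]), array([59.8, 15.4]), 6.8) 0.03823148262851461 [0.438 0.024 0.036]
[0.43282201 0.02309024 0.12649499] ([np.float64(3.0), np.float64(0.5), np.float64(104.5), np.float64(0.004)], 'closing dir now', np.float64(-82.8))
```

Request:
move_arm([
  [[3,0,30,0],[3,0,60,0],[3,0,85,0],[3,0,97,0],[3,0,102,0],[3,0,103,0],[3,0,103,0],[3,0,103,0]],
])

```text
clock: 6.95
tool_pos: [0.4368, 0.0232, 0.024]
eef_rot: [0.0, 0.998, 0.062, 0.001]
wrist_force: [0.3, -0.3, 1.2]
grip_width: 0.0582
finger_force: 0.0
```

Request:
move_arm([
  [[0,0,0,0],[0,0,0,0],[0,0,0,0],[0,0,0,0],[0,0,0,0],[0,0,0,0],[0,0,0,0]],
], grip=0, grip_force=90)

```text
clock: 7.53
tool_pos: [0.4361, 0.0233, 0.0241]
eef_rot: [0.0, 0.998, 0.062, 0.001]
wrist_force: [-2.1, -0.8, 9.2]
grip_width: 0.014
finger_force: 88.2
```

Request:
move_arm([
  [[0,0,-10,0],[0,0,-30,0],[0,0,-60,0],[0,0,-90,0],[0,0,-110,0],[0,0,-110,0]],
])

```text
clock: 8.03
tool_pos: [0.4379, 0.0236, 0.1376]
eef_rot: [-0.0, 0.998, 0.062, 0.003]
wrist_force: [0.3, -0.7, -2.4]
grip_width: 0.0142
finger_force: 88.2
```

```bash
python3 - <<'E'
from h import *
im,d,P,rw,o=look("top","t5"); Z=P[...,2];h=cv2.cvtColor(im,cv2.COLOR_RGB2HSV).astype(int)
k=np.zeros((420,560),bool);k[195:275,355:435]=1
m=k&(Z>.043)&(Z<.2);b=max(blobs(m),key=np.sum);print("bin rim",rect(b,rw,o,.05))
print(goto(515.3,-311,130,75.9),robot.get_obs()["grip_width"])
im,d,P,rw,o=look("wrist","w5")
E
```

```text
bin rim (array([ 515.4, -310.7]), array([141.6, 179.8]), -14.1)
([np.float64(36.2), np.float64(341.5), np.float64(5.9), np.float64(0.371)], 'closing dir now', np.float64(-82.9)) 0.014079570544332957
```

View pics/w5.png

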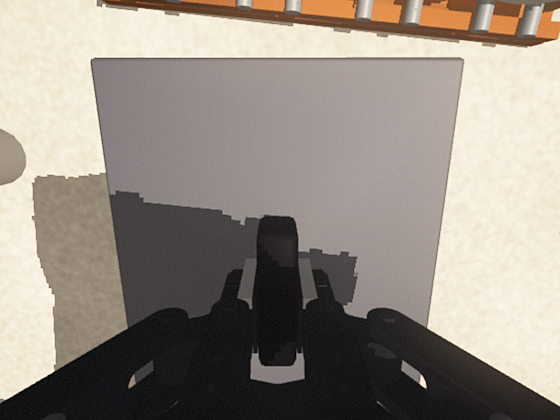

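The lid hangs level in the grip, with its bar at (278,290). I'm carrying it to the bin.

Request:
move_arm([
  [[5,41,0,0.05],[10,82,0,0.1],[15,123,0,0.15],[20,164,0,0.2],[25,205,0,0.25],[30,246,0,0.3],[34,287,0,0.35],[36,320,0,0.371]],
])

```text
clock: 8.8
tool_pos: [0.5103, -0.2927, 0.1312]
eef_rot: [0.0, 0.992, -0.125, -0.001]
wrist_force: [0.1, -0.1, -1.4]
grip_width: 0.0138
finger_force: 88.3
```

Request:
move_arm([
  [[0,0,0,0],[0,0,0,0],[0,0,0,0]],
])

```text
clock: 9.05
tool_pos: [0.5101, -0.2886, 0.1313]
eef_rot: [-0.001, 0.992, -0.123, -0.002]
wrist_force: [-0.1, 1.0, -2.0]
grip_width: 0.0141
finger_force: 88.4
```

```bash
python3 - <<'E'
from h import *
print(goto(515.3,-311,100,75.9),tool()[0])
im,d,P,rw,o=look("wrist"); Z=P[...,2];p=tool()[0]
k=(np.hypot(P[...,0]-p[0],P[...,1]-p[1])<.15)
for b in blobs(k&(Z>.043)&(Z<.054),100): print('rim',b.sum(),rect(b,rw,o,.05))
for b in blobs((Z>.135)&(Z<.17)&(P[...,0]>p[0]-.02),100): print('bar',b.sum(),rect(b,rw,o,p[2]+.014),np.nanmedian(Z[b]))
for b in blobs((Z>p[2]-.02)&(Z<p[2]-.007)&(P[...,0]>p[0]-.12),500): print('plate',b.sum(),rect(b,rw,o,p[2]-.013),np.nanmedian(Z[b]))
E
```

```text
([np.float64(10.6), np.float64(20.5), np.float64(31.3), np.float64(0.0)], 'closing dir now', np.float64(-104.1)) [ 0.51013343 -0.28858669  0.13131379]
bar 8664 (array([ 511., -288.]), array([46.6, 60.2]), -43.8) 0.14376033134546368
bar 191 (array([ 511.8, -256.2]), array([5.1, 9.2]), -87.6) 0.16716632417531058
bar 195 (array([ 497.2, -315.1]), array([9. , 4.9]), 59.4) 0.16701712834047916
plate 79618 (array([ 542. , -294.9]), array([144.9, 120.4]), 75.9) 0.11720776667193138
plate 1048 (array([ 461.9, -274.8]), array([26.9, 19.9]), 75.9) 0.11766868280704333
```

Request:
move_arm([
  [[5,10,0,0],[10.5,21,0,0],[10.5,21,20,0],[10.5,21,40,0],[10.5,21,50,0],[10.5,21,52,0],[10.5,21,52,0],[10.5,21,52,0]],
])

```text
clock: 9.77
tool_pos: [0.5168, -0.313, 0.082]
eef_rot: [0.0, 0.992, -0.123, 0.0]
wrist_force: [0.5, -0.7, -1.7]
grip_width: 0.014
finger_force: 88.5
```

```bash
python3 - <<'E'
from h import *
print(goto(515.3,-311.3,68,75.9),robot.get_obs()["wrist_force"],tool()[0])
E
```

```text
([np.float64(-1.9), np.float64(-1.3), np.float64(14.0), np.float64(0.0)], 'closing dir now', np.float64(-104.1)) [ 0.53735444 -0.72746333 -1.70980872] [ 0.51684141 -0.31301226  0.08201086]
```

Request:
move_arm([
  [[-1.5,-1.5,3,0],[-1.5,-1.5,6,0],[-1.5,-1.5,9,0],[-1.5,-1.5,11,0],[-1.5,-1.5,13,0],[-1.5,-1.5,14,0],[-1.5,-1.5,15,0],[-1.5,-1.5,15,0]],
])

```text
clock: 10.43
tool_pos: [0.5152, -0.3109, 0.0682]
eef_rot: [0.0, 0.992, -0.123, 0.0]
wrist_force: [-6.7, 3.9, 16.3]
grip_width: 0.0143
finger_force: 91.1
```

```bash
python3 - <<'E'
from h import *
print(goto(515.3,-311.3,68,75.9),robot.get_obs()["wrist_force"],tool()[0])
E
```

```text
([np.float64(0.2), np.float64(0.4), np.float64(0.2), np.float64(-0.0)], 'closing dir now', np.float64(-104.1)) [-6.74090333  3.85634308 16.26377969] [ 0.51523426 -0.31086023  0.0681837 ]
```

Request:
move_arm([
  [[0,0,0,0],[0,0,0,0],[0,0,0,0],[0,0,0,0],[0,0,-10,0],[0,0,-40,0],[0,0,-80,0],[0,0,-115,0]],
], grip=60)

```text
clock: 11.1
tool_pos: [0.515, -0.3107, 0.1832]
eef_rot: [-0.0, 0.992, -0.123, -0.0]
wrist_force: [0.9, 0.2, 0.5]
grip_width: 0.0511
finger_force: 0.0
```

```bash
python3 - <<'E'
from h import *
im,d,P,rw,o=look("wrist"); Z=P[...,2];p=tool()[0]
k=np.hypot(P[...,0]-p[0],P[...,1]-p[1])<.15
b=max(blobs(k&(Z>.046)&(Z<.065),500),key=np.sum); q=P[b]
print('plate',rect(b,rw,o,.055)); A=np.c_[q[:,:2],np.ones(len(q))]; print(np.linalg.lstsq(A,q[:,2],rcond=None)[0], np.median(q[:,2]))
for b in blobs(k&(Z>.072)&(Z<.095),300): print('bar',rect(b,rw,o,.081),np.nanmedian(Z[b]))
im,d,P,rw,o=look("top","t6");Z=P[...,2]
for m in blobs((Z>.085)&(Z<.125)&(P[...,1]>.2)&(P[...,1]<.55),60): print("top",m.sum(),np.round(np.nanmean(P[m],0)*1000))
print(goto(452,239,200,0),p)
E
```

```text
plate (array([ 515.9, -309.2]), array([146.5, 186.3]), -14.2)
[0.00017233 0.00056593 0.05436657] 0.05427956524804434
bar (array([ 517.1, -309.7]), array([15.3, 59.7]), -14.6) 0.07999462421185222
top 158 [619. 251.  92.]
top 149 [559. 419.  93.]
top 168 [451. 240.  92.]
([np.float64(-198.8), np.float64(-518.7), np.float64(-15.0), np.float64(1.324)], 'closing dir now', np.float64(-104.1)) [ 0.51828564 -0.31258788  0.19111209]
```

The lid is on and level. My plan for each standing bottle:
1. Pinch it by the nozzle, with the closing line along rack y, and carry it to the rack.
2. Set its base on the near ends of the rods.
3. Lay it down by pivoting it in the pinch along the groove.

```bash
python3 - <<'E'
from h import *
print(goto(440,240,200,91.9),tool()[0])
E
```

```text
([np.float64(-210.7), np.float64(-516.8), np.float64(-15.2), np.float64(-0.28)], 'closing dir now', np.float64(-104.1)) [ 0.5183518  -0.3126429   0.18840267]
```

Request:
move_arm([
  [[-14,-34,-8,0],[-28,-68,-15,0],[-42,-102,-15,0],[-56,-136,-15,0],[-70,-170,-15,0],[-84,-204,-15,0],[-98,-238,-15,0],[-110,-270,-15,0]],
])

```text
clock: 11.87
tool_pos: [0.4736, -0.0202, 0.1967]
eef_rot: [0.0, 0.992, -0.123, 0.0]
wrist_force: [0.4, -0.3, 0.1]
grip_width: 0.051
finger_force: 0.0
```

Request:
move_arm([
  [[-13,-34,0,-0.04],[-26,-68,0,-0.08],[-40,-102,0,-0.12],[-54,-136,0,-0.16],[-67,-170,0,-0.2],[-80,-204,0,-0.24],[-94,-230,0,-0.28],[-101,-247,0,-0.28]],
])

```text
clock: 12.53
tool_pos: [0.4351, 0.2456, 0.1967]
eef_rot: [-0.001, 1.0, 0.02, 0.0]
wrist_force: [0.1, 0.3, 0.6]
grip_width: 0.0514
finger_force: 0.0
```

```bash
python3 - <<'E'
from h import *
im,d,P,rw,o=look("wrist","w7"); Z=P[...,2];p=tool()[0]
k=np.hypot(P[...,0]-.451,P[...,1]-.24)<.05
for lo in (.07,.084,.092,.098,.103,.108):
    m=k&(Z>lo)&(Z<.125)
    if m.sum()>10: print(lo,m.sum(),rect(m,rw,o,lo+.004),np.nanmean(P[m],0).round(4))
print(p,goto(451,240,200,91.9))
E
```

```text
0.07 2817 (array([450.5, 241.6]), array([44.1, 46.1]), -3.9) [0.4542 0.2421 0.0885]
0.084 2088 (array([452. , 241.9]), array([37.4, 38.4]), -5.4) [0.453  0.242  0.0911]
0.092 535 (array([452. , 242.2]), array([18.8, 19. ]), -11.7) [0.4533 0.2421 0.1014]
0.098 273 (array([451.1, 241.6]), array([13.6, 11.2]), 28.8) [0.4528 0.242  0.1087]
0.103 218 (array([451.2, 241.8]), array([11.6,  9.9]), 2.3) [0.4523 0.2419 0.1107]
0.108 165 (array([451.6, 241.7]), array([9.2, 8.7]), 29.5) [0.4518 0.2419 0.1124]
[0.43471678 0.2484181  0.19683584] ([np.float64(15.9), np.float64(9.1), np.float64(-3.2), np.float64(0.007)], 'closing dir now', np.float64(-87.7))
```

View pics/w7.png

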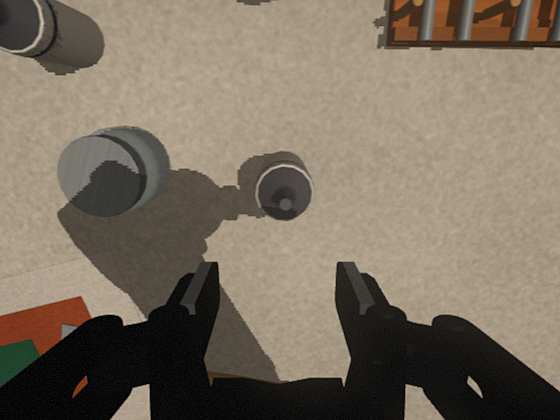

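The bottle stands at (285,192) in the picture, with the jar at (110,172), well clear.

Request:
move_arm([
  [[16.5,7,0,0],[16.5,7,20,0],[16.5,7,50,0],[16.5,7,75,0],[16.5,7,88,0],[16.5,7,91,0],[16.5,7,91,0],[16.5,7,91,0]],
])

```text
clock: 13.25
tool_pos: [0.4538, 0.2357, 0.1061]
eef_rot: [-0.0, 1.0, 0.017, 0.0]
wrist_force: [-0.5, 0.4, 0.4]
grip_width: 0.0512
finger_force: 0.0
```

```bash
python3 - <<'E'
from h import *
print(goto(451.6,241.8,105,91.9),tool()[0])
E
```

```text
([np.float64(-2.0), np.float64(-6.1), np.float64(1.1), np.float64(0.001)], 'closing dir now', np.float64(-88.1)) [0.45377269 0.23574351 0.10608872]
```

Request:
move_arm([
  [[-2,-6,1,0],[-2,-6,1,0],[-2,-6,1,0]],
])

```text
clock: 13.5
tool_pos: [0.4513, 0.2423, 0.1052]
eef_rot: [-0.0, 1.0, 0.017, 0.001]
wrist_force: [0.4, -0.4, -0.3]
grip_width: 0.0518
finger_force: 0.0
```

Request:
move_arm([
  [[0,0,0,0],[0,0,0,0],[0,0,0,0],[0,0,0,0],[0,0,0,0],[0,0,0,0],[0,0,0,0]],
], grip=0, grip_force=60)

```text
clock: 14.08
tool_pos: [0.4514, 0.2413, 0.1046]
eef_rot: [0.0, 1.0, 0.017, 0.0]
wrist_force: [-0.7, -1.0, 6.0]
grip_width: 0.0081
finger_force: 60.4
```

Request:
move_arm([
  [[0,0,-8,0],[0,0,-20,0],[0,0,-45,0],[0,0,-75,0],[0,0,-105,0],[0,0,-110,0],[0,0,-110,0]],
])

```text
clock: 14.67
tool_pos: [0.452, 0.2422, 0.2166]
eef_rot: [-0.001, 1.0, 0.017, 0.002]
wrist_force: [-0.7, -0.3, -2.0]
grip_width: 0.0081
finger_force: 60.8
```

```bash
python3 - <<'E'
from h import *
im,d,P,rw,o=look("wrist","w8");print(goto(580,-28.5,215,91.9),tool()[0],robot.get_obs()["grip_width"])
E
```

```text
([np.float64(119.6), np.float64(274.2), np.float64(-0.2), np.float64(0.001)], 'closing dir now', np.float64(-88.1)) [0.45118368 0.24153017 0.21477295] 0.007930514505816102
```

View pics/w8.png

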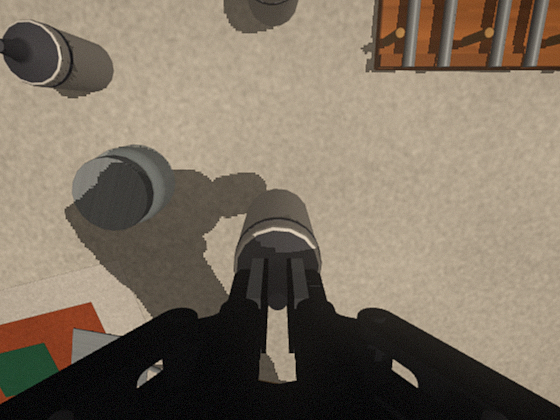

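The bottle hangs upright from the nozzle pinch, at (278,235) in the picture. I'm carrying it to groove 1.

Request:
move_arm([
  [[16,37,0,0],[32,74,0,0],[48,111,0,0],[64,148,0,0],[80,185,0,0],[96,222,0,0],[110,252,0,0],[119,272,0,0]],
])

```text
clock: 15.38
tool_pos: [0.5791, -0.0309, 0.2119]
eef_rot: [0.001, 1.0, 0.015, -0.002]
wrist_force: [0.2, 0.3, -1.7]
grip_width: 0.0081
finger_force: 60.7
```

Request:
move_arm([
  [[0,0,20,0],[0,0,40,0],[0,0,60,0],[0,0,65,0],[0,0,65,0],[0,0,65,0]],
])

```text
clock: 15.88
tool_pos: [0.5789, -0.0261, 0.1488]
eef_rot: [-0.0, 1.0, 0.017, -0.001]
wrist_force: [-0.7, 1.0, -1.8]
grip_width: 0.0083
finger_force: 60.8
```

```bash
python3 - <<'E'
from h import *
print(goto(580,-28.5,138,91.9),tool()[0],robot.get_obs()["grip_width"],robot.get_obs()["wrist_force"])
E
```

```text
([np.float64(1.1), np.float64(2.4), np.float64(10.8), np.float64(0.001)], 'closing dir now', np.float64(-88.0)) [ 0.57886212 -0.02614883  0.14876775] 0.008276665864082483 [-0.67194118  0.97035044 -1.80188652]
```

Request:
move_arm([
  [[1,2.4,3,0],[1,2.4,6,0],[1,2.4,9,0],[1,2.4,11,0],[1,2.4,12,0],[1,2.4,12,0]],
])

```text
clock: 16.38
tool_pos: [0.5803, -0.0287, 0.1373]
eef_rot: [0.0, 1.0, 0.017, 0.0]
wrist_force: [-0.3, 0.6, -1.9]
grip_width: 0.0083
finger_force: 60.9
```

```bash
python3 - <<'E'
from h import *
print(goto(580,-28.5,138,91.9),tool()[0],robot.get_obs()["grip_width"],robot.get_obs()["wrist_force"])
im,*_=look("scene","s9")
E
```

```text
([np.float64(-0.3), np.float64(-0.2), np.float64(-0.7), np.float64(0.001)], 'closing dir now', np.float64(-88.1)) [ 0.58029746 -0.02865728  0.1372845 ] 0.008261316771006288 [-0.30939767  0.56238991 -1.93380161]
```

View pics/s9.png

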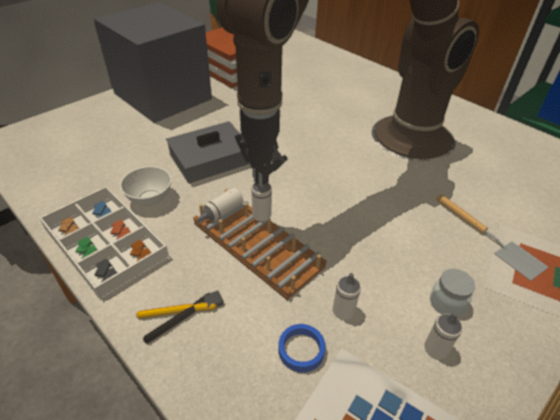

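The scene view shows the bottle upright over groove 1, at (262,200), with the lid on the bin. I'll touch down, loosen the grip and start pivoting.

Request:
move_arm([
  [[0,0,1,0],[0,0,2,0],[0,0,2.5,0],[0,0,2.5,0]],
])

```text
clock: 16.77
tool_pos: [0.5819, -0.0286, 0.137]
eef_rot: [0.0, 1.0, 0.017, 0.002]
wrist_force: [-1.7, -0.3, 11.0]
grip_width: 0.0081
finger_force: 62.9
```

Request:
move_arm([
  [[0,0,0,0],[4,0,0,0],[9,0,-0.5,0],[14,0,-0.5,0],[18.5,0,-0.5,0],[23,0,-0.5,0],[28,0,0,0],[28,0,0,0]],
], grip_force=20)

```text
clock: 17.43
tool_pos: [0.6105, -0.0276, 0.137]
eef_rot: [0.0, 1.0, 0.017, 0.002]
wrist_force: [-1.3, 0.5, 11.8]
grip_width: 0.0081
finger_force: 63.7
```

```bash
python3 - <<'E'
from h import *
print(tool()[0],robot.get_obs()["grip_width"],robot.get_obs()["wrist_force"])
im,d,P,rw,o=look("wrist","w10")
im,*_=look("scene");cv2.imwrite("pics/s10.png",cv2.resize(im[130:300,180:350,::-1],None,fx=3,fy=3))
E
```

```text
[ 0.61048669 -0.02761262  0.13697991] 0.008129288114635267 [-1.27645358  0.45751928 11.80023789]
```

View pics/s10.png

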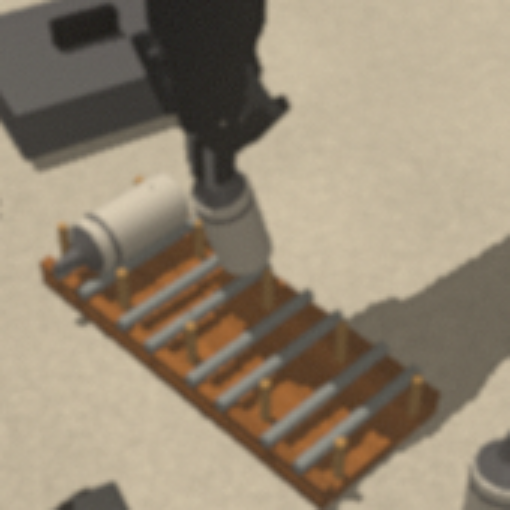

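The bottle tilts in the pinch without slipping, so I'll continue the arc.

Request:
move_arm([
  [[4,0,0.5,0],[8.5,0,1,0],[17,0,3.5,0],[26,0,6,0],[34.5,0,10,0],[43,0,14.5,0],[50.5,0,20,0],[57.5,0,25.5,0]],
], grip=0, grip_force=25)

```text
clock: 18.2
tool_pos: [0.6683, -0.0257, 0.1111]
eef_rot: [0.0, 1.0, 0.017, 0.003]
wrist_force: [2.2, -0.5, 4.9]
grip_width: 0.0082
finger_force: 47.3
```

```bash
python3 - <<'E'
from h import *
o=robot.get_obs();print(o["tool_pos"],o["grip_width"],o["wrist_force"],o["finger_force"])
E
```

```text
[ 0.66833826 -0.02569484  0.11106185] 0.008188916063606092 [ 2.15207236 -0.50282999  4.92490474] 47.310481567983516
```

Request:
move_arm([
  [[6.5,0,6.5,0],[13,0,13,0],[18,0,21,0],[23,0,29,0],[27,0,37,0],[30.5,0,45,0],[33,0,53,0],[33,0,53,0]],
], grip=0, grip_force=20)

```text
clock: 18.87
tool_pos: [0.6987, -0.0246, 0.0544]
eef_rot: [-0.0, 1.0, 0.017, -0.001]
wrist_force: [-1.3, 0.1, 1.6]
grip_width: 0.0002
finger_force: 1.2
```

```bash
python3 - <<'E'
from h import *
o=robot.get_obs();print(o["tool_pos"],o["grip_width"],o["wrist_force"],o["finger_force"])
im,*_=look("scene");cv2.imwrite("pics/s11.png",cv2.resize(im[130:300,180:350,::-1],None,fx=3,fy=3))
E
```

```text
[ 0.69869141 -0.02455499  0.05438131] 0.0002491695132487845 [-1.2819733   0.06010281  1.6455162 ] 1.1901831473369384
```

View pics/s11.png

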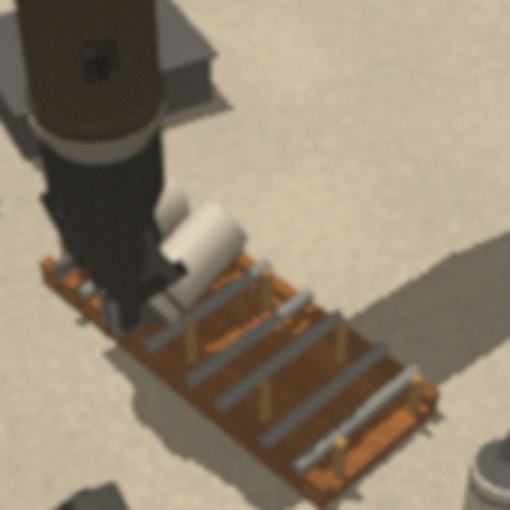

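The grip slid off the nozzle at the very end, but the bottle appears to lie in groove 1, at (205,255). I'm backing off to check.

Request:
move_arm([
  [[10,0,0,0],[14,0,-20,0],[14,0,-55,0],[0,0,-95,0],[-30,0,-130,0],[-60,0,-150,0],[-60,0,-150,0]],
])

```text
clock: 19.5
tool_pos: [0.6358, -0.0271, 0.2117]
eef_rot: [0.001, 1.0, 0.017, 0.002]
wrist_force: [1.5, -0.3, -0.3]
grip_width: 0.0001
finger_force: 0.0
```

```bash
cat >> h.py <<'E'
def rackcheck(P,rw,o):
    Z=P[...,2]; k=(abs(P[...,0]-.63)<.12)&(P[...,1]<.16)&(P[...,1]>-.13)
    for b in blobs(k&(Z>.058)&(Z<.09),300): print('rackbottle',b.sum(),rect(b,rw,o,.066),np.nanmax(Z[b]).round(3))
def stand(P):
    Z=P[...,2]
    for m in blobs((Z>.085)&(Z<.125)&(P[...,1]>.15)&(P[...,1]<.55)&(P[...,0]>.35),60): print("standing",m.sum(),np.round(np.nanmean(P[m],0)*1000))
E
python3 - <<'E'
from h import *
im,d,P,rw,o=look("wrist","w11"); rackcheck(P,rw,o);print(tool()[0])
im,d,P,rw,o=look("top","t11"); stand(P)
print(goto(609,251,200,91.9))
E
```

```text
rackbottle 4888 (array([636.5, -96.9]), array([95.7, 39.7]), 2.0) 0.073
rackbottle 4653 (array([631.8, -25.1]), array([92.7, 39.7]), 1.8) 0.073
[ 0.63723916 -0.02710701  0.20949392]
standing 159 [619. 252.  93.]
standing 160 [559. 419.  93.]
([np.float64(-19.6), np.float64(-278.9), np.float64(7.4), np.float64(0.0)], 'closing dir now', np.float64(-88.1))
```

Groove 1 is good. Next is bottle B.

Request:
move_arm([
  [[-3,-40,0,0],[-6,-80,5,0],[-9,-120,7,0],[-12,-160,7,0],[-15,-200,7,0],[-18,-240,7,0],[-19,-275,7,0],[-19,-278,7,0]],
], grip=60)

```text
clock: 20.27
tool_pos: [0.607, 0.2602, 0.1969]
eef_rot: [-0.002, 1.0, 0.022, -0.002]
wrist_force: [-2.0, 0.1, 0.1]
grip_width: 0.0511
finger_force: 0.0
```

Request:
move_arm([
  [[0,0,0,0],[0,0,0,0]],
])

```text
clock: 20.43
tool_pos: [0.6101, 0.2499, 0.1972]
eef_rot: [0.001, 1.0, 0.017, -0.001]
wrist_force: [0.5, -1.0, 0.1]
grip_width: 0.0513
finger_force: 0.0
```

```bash
cat >> h.py <<'E'
def noz(P,rw,o,x,y):
    Z=P[...,2]; k=np.hypot(P[...,0]-x,P[...,1]-y)<.05
    for lo in (.098,.108):
        m=k&(Z>lo)&(Z<.125); print(lo,m.sum(),rect(m,rw,o,lo+.004))
    return rect(m,rw,o,lo+.004)[0]
E
python3 - <<'E'
from h import *
im,d,P,rw,o=look("wrist","w12"); c=noz(P,rw,o,.619,.252)
print(tool()[0],goto(c[0],c[1],105,91.9))
E
```

```text
0.098 272 (array([620.2, 253.1]), array([13.6, 11.6]), 27.2)
0.108 160 (array([620.5, 253.4]), array([9.5, 8.5]), 1.9)
[0.6105845  0.24873643 0.19761489] ([np.float64(10.3), np.float64(-4.5), np.float64(92.6), np.float64(-0.001)], 'closing dir now', np.float64(-88.1))
```

Request:
move_arm([
  [[10.5,-3.5,10,0],[10.5,-3.5,40,0],[10.5,-3.5,70,0],[10.5,-3.5,87,0],[10.5,-3.5,92,0],[10.5,-3.5,92,0],[10.5,-3.5,92,0],[10.5,-3.5,92,0]],
])

```text
clock: 21.15
tool_pos: [0.622, 0.2541, 0.109]
eef_rot: [-0.0, 1.0, 0.016, 0.001]
wrist_force: [0.1, 0.0, 0.0]
grip_width: 0.0514
finger_force: 0.0
```

```bash
python3 - <<'E'
from h import *
print(goto(620.5,253.4,105,91.9),tool()[0])
E
```

```text
([np.float64(-1.5), np.float64(0.7), np.float64(4.0), np.float64(-0.0)], 'closing dir now', np.float64(-88.1)) [0.62195048 0.25410778 0.10896497]
```

Request:
move_arm([
  [[-1,0.5,3.5,0],[-1,0.5,3.5,0],[-1,0.5,3.5,0]],
])

```text
clock: 21.4
tool_pos: [0.6199, 0.2538, 0.1044]
eef_rot: [-0.0, 1.0, 0.017, 0.0]
wrist_force: [0.1, 0.4, 0.2]
grip_width: 0.0515
finger_force: 0.0
```

Request:
move_arm([
  [[0,0,0,0],[0,0,0,0],[0,0,0,0],[0,0,0,0],[0,0,0,0],[0,0,0,0],[0,0,0,0]],
], grip=0, grip_force=60)

```text
clock: 21.98
tool_pos: [0.6201, 0.2537, 0.1043]
eef_rot: [-0.0, 1.0, 0.017, 0.0]
wrist_force: [-0.1, -1.8, 5.5]
grip_width: 0.0085
finger_force: 76.3
```

Request:
move_arm([
  [[0,0,-8,0],[0,0,-20,0],[0,0,-45,0],[0,0,-75,0],[0,0,-105,0],[0,0,-110,0],[0,0,-110,0]],
])

```text
clock: 22.57
tool_pos: [0.6209, 0.2547, 0.2174]
eef_rot: [-0.001, 1.0, 0.017, 0.002]
wrist_force: [-1.2, 0.1, -1.6]
grip_width: 0.0082
finger_force: 75.6
```

```bash
python3 - <<'E'
from h import *
o=robot.get_obs();print(goto(578,44,215,91.9),tool()[0],o["grip_width"],o["wrist_force"])
E
```

```text
([np.float64(-50.0), np.float64(209.2), np.float64(1.7), np.float64(0.001)], 'closing dir now', np.float64(-88.1)) [0.62091016 0.25473031 0.21741266] 0.008166477820266293 [-1.22732056  0.07711082 -1.55897961]
```

Request:
move_arm([
  [[-9,37,0,0],[-18,74,0,0],[-27,111,0,0],[-36,148,0,0],[-44,180,0,0],[-49,205,0,0],[-49,208,0,0],[-49,208,0,0]],
])

```text
clock: 23.23
tool_pos: [0.577, 0.0416, 0.2127]
eef_rot: [0.001, 1.0, 0.015, -0.001]
wrist_force: [1.6, 0.2, -1.3]
grip_width: 0.0082
finger_force: 73.5
```

Request:
move_arm([
  [[0,0,20,0],[0,0,40,0],[0,0,60,0],[0,0,68,0],[0,0,68,0],[0,0,68,0]],
])

```text
clock: 23.73
tool_pos: [0.5777, 0.0454, 0.1455]
eef_rot: [-0.0, 1.0, 0.018, -0.001]
wrist_force: [0.3, -0.3, -0.7]
grip_width: 0.0084
finger_force: 73.5
```

```bash
python3 - <<'E'
from h import *
o=robot.get_obs();print(goto(578,44,138,91.9),tool()[0],o["grip_width"],o["wrist_force"])
E
```

```text
([np.float64(0.3), np.float64(1.4), np.float64(7.5), np.float64(0.002)], 'closing dir now', np.float64(-88.0)) [0.57769661 0.04538355 0.14554254] 0.008443750678277486 [ 0.32670211 -0.27592965 -0.69108972]
```

Request:
move_arm([
  [[0,1.2,3,0],[0,1.2,5,0],[0,1.2,7,0],[0,1.2,8.5,0],[0,1.2,9.5,0],[0,1.2,9.5,0]],
])

```text
clock: 24.23
tool_pos: [0.5783, 0.0429, 0.1367]
eef_rot: [0.0, 1.0, 0.017, 0.0]
wrist_force: [0.1, -0.1, -0.4]
grip_width: 0.008
finger_force: 73.8
```

```bash
python3 - <<'E'
from h import *
o=robot.get_obs();print(goto(578,44,138,91.9),tool()[0],o["grip_width"],o["wrist_force"])
E
```

```text
([np.float64(-0.2), np.float64(-1.1), np.float64(-1.3), np.float64(0.0)], 'closing dir now', np.float64(-88.1)) [0.57825117 0.0429355  0.13672154] 0.008042097610206154 [ 0.09919242 -0.13687252 -0.43649799]
```

Request:
move_arm([
  [[0,-1,1,0],[0,-1,2,0],[0,-1,2.5,0],[0,-1,2.5,0]],
])

```text
clock: 24.57
tool_pos: [0.5799, 0.0435, 0.1365]
eef_rot: [0.0, 1.0, 0.017, 0.002]
wrist_force: [-2.4, -3.2, 16.3]
grip_width: 0.0081
finger_force: 77.1
```

Request:
move_arm([
  [[0,0,0,0],[4,0,0,0],[9,0,-0.5,0],[14,0,-0.5,0],[18.5,0,-0.5,0],[23,0,-0.5,0],[28,0,0,0],[28,0,0,0]],
], grip=0, grip_force=30)

```text
clock: 25.23
tool_pos: [0.6083, 0.0461, 0.1366]
eef_rot: [-0.001, 1.0, 0.017, 0.003]
wrist_force: [-1.3, 0.6, 16.2]
grip_width: 0.0082
finger_force: 74.6
```

Request:
move_arm([
  [[4,0,0.5,0],[8.5,0,1,0],[17,0,3.5,0],[26,0,6,0],[34.5,0,10,0],[43,0,14.5,0],[50.5,0,20,0],[57.5,0,25.5,0]],
])

```text
clock: 25.9
tool_pos: [0.6662, 0.0477, 0.1104]
eef_rot: [-0.001, 1.0, 0.017, 0.003]
wrist_force: [3.4, -0.2, 6.8]
grip_width: 0.0082
finger_force: 50.0
```

```bash
python3 - <<'E'
from h import *
o=robot.get_obs();print(tool()[0],o["grip_width"],o["wrist_force"],o["finger_force"])
E
```

```text
[0.66618202 0.04770915 0.11044283] 0.008249873385598733 [ 3.39677214 -0.23174635  6.83006229] 50.007334054098465
```

Request:
move_arm([
  [[6.5,0,6,0],[13,0,12.5,0],[18,0,20,0],[23,0,28,0],[27,0,36,0],[30.5,0,44,0],[33,0,52,0],[33,0,52,0]],
], grip=0, grip_force=20)

```text
clock: 26.57
tool_pos: [0.6965, 0.0479, 0.0545]
eef_rot: [0.0, 1.0, 0.017, -0.0]
wrist_force: [0.5, 0.0, 2.3]
grip_width: 0.0001
finger_force: 1.0
```

```bash
python3 - <<'E'
from h import *
o=robot.get_obs();print(tool()[0],o["grip_width"],o["wrist_force"],o["finger_force"])
E
```

```text
[0.69648868 0.04790112 0.0545409 ] 0.00013427080107500714 [0.5377352  0.0379138  2.29495358] 1.0426691632528673
```

Same as before, so I'll back off, check, and continue to bottle C.

Request:
move_arm([
  [[10,0,0,0],[14,0,-20,0],[14,0,-55,0],[0,0,-95,0],[-30,0,-130,0],[-60,0,-150,0],[-60,0,-150,0]],
])

```text
clock: 27.15
tool_pos: [0.6337, 0.0464, 0.2119]
eef_rot: [-0.0, 1.0, 0.017, 0.002]
wrist_force: [1.5, -0.0, -0.7]
grip_width: 0.0001
finger_force: 0.0
```

```bash
python3 - <<'E'
from h import *
im,d,P,rw,o=look("wrist","w13"); rackcheck(P,rw,o);print(tool()[0])
Z=P[...,2]
for b in blobs((abs(P[...,0]-.63)<.12)&(P[...,1]>.07)&(Z>.026)&(Z<.04),200): print('rod',b.sum(),rect(b,rw,o,.033))
im,d,P,rw,o=look("top","t13"); stand(P);rackcheck(P,rw,o)
print(goto(548,419,200,91.9))
E
```

```text
rackbottle 4872 (array([636.2, -94.8]), array([94.2, 40.2]), 1.7) 0.073
rackbottle 4642 (array([629.7,  48.5]), array([92.8, 39.7]), 1.9) 0.073
rackbottle 4776 (array([629.8, -23.1]), array([95.7, 39.8]), 2.3) 0.073
[0.63512774 0.04613775 0.20965129]
rod 1385 (array([626.5, 136. ]), array([119.1,  10.1]), 1.9)
rod 1367 (array([627.5, 106.6]), array([119.1,  10. ]), 1.9)
standing 157 [559. 419.  92.]
rackbottle 510 (array([641.2, -98.5]), array([102.1,  40.9]), 3.0) 0.079
([np.float64(-75.1), np.float64(-375.9), np.float64(7.4), np.float64(0.001)], 'closing dir now', np.float64(-88.1))
```

Request:
move_arm([
  [[-8,-38,5,0],[-16,-76,7,0],[-24,-114,7,0],[-32,-152,7,0],[-40,-190,7,0],[-46,-220,7,0],[-50,-245,7,0],[-54,-265,7,0]],
], grip=60)

```text
clock: 27.92
tool_pos: [0.5721, 0.3119, 0.1969]
eef_rot: [0.0, 1.0, 0.018, -0.002]
wrist_force: [0.7, 0.7, -0.2]
grip_width: 0.0513
finger_force: 0.0
```

Request:
move_arm([
  [[-8,-38,0,0],[-15,-76,0,0],[-21,-105,0,0],[-21,-110,0,0],[-21,-110,0,0],[-21,-110,0,0]],
])

```text
clock: 28.42
tool_pos: [0.5488, 0.4176, 0.1971]
eef_rot: [0.001, 1.0, 0.017, -0.001]
wrist_force: [0.3, -0.3, 0.2]
grip_width: 0.0509
finger_force: 0.0
```

```bash
python3 - <<'E'
from h import *
im,d,P,rw,o=look("wrist","w14"); c=noz(P,rw,o,.559,.419)
print(tool()[0],goto(c[0],c[1],105,91.9))
E
```

```text
0.098 272 (array([558.7, 421.4]), array([13.4, 10.9]), 1.9)
0.108 161 (array([559.9, 421.7]), array([9.5, 8.5]), 1.9)
[0.54939371 0.41656107 0.19757649] ([np.float64(10.8), np.float64(-5.0), np.float64(92.5), np.float64(-0.001)], 'closing dir now', np.float64(-88.1))
```

Request:
move_arm([
  [[10.5,-4.5,10,0],[10.5,-4.5,40,0],[10.5,-4.5,70,0],[10.5,-4.5,87,0],[10.5,-4.5,92,0],[10.5,-4.5,92,0],[10.5,-4.5,92,0],[10.5,-4.5,92,0]],
])

```text
clock: 29.13
tool_pos: [0.5603, 0.4232, 0.1091]
eef_rot: [-0.001, 1.0, 0.016, 0.001]
wrist_force: [0.3, -0.2, -0.4]
grip_width: 0.0515
finger_force: 0.0
```

```bash
python3 - <<'E'
from h import *
print(goto(559.9,421.7,105,91.9),tool()[0])
E
```

```text
([np.float64(-0.4), np.float64(1.5), np.float64(4.1), np.float64(-0.0)], 'closing dir now', np.float64(-88.1)) [0.56025484 0.42322612 0.10914712]
```

Request:
move_arm([
  [[0,1,3.5,0],[0,1,3.5,0],[0,1,3.5,0]],
])

```text
clock: 29.38
tool_pos: [0.5593, 0.4221, 0.1044]
eef_rot: [-0.0, 1.0, 0.017, 0.0]
wrist_force: [0.3, 0.0, -0.2]
grip_width: 0.0513
finger_force: 0.0
```

Request:
move_arm([
  [[0,0,0,0],[0,0,0,0],[0,0,0,0],[0,0,0,0],[0,0,0,0],[0,0,0,0],[0,0,0,0]],
], grip=0, grip_force=60)

```text
clock: 29.97
tool_pos: [0.5594, 0.4221, 0.1043]
eef_rot: [-0.0, 1.0, 0.017, 0.0]
wrist_force: [-0.0, -1.9, 4.6]
grip_width: 0.0084
finger_force: 77.0
```

Request:
move_arm([
  [[0,0,-8,0],[0,0,-20,0],[0,0,-45,0],[0,0,-75,0],[0,0,-105,0],[0,0,-110,0],[0,0,-110,0]],
])

```text
clock: 30.55
tool_pos: [0.5599, 0.4234, 0.2176]
eef_rot: [-0.002, 1.0, 0.017, 0.002]
wrist_force: [-0.3, -0.6, -2.5]
grip_width: 0.0081
finger_force: 76.2
```

```bash
python3 - <<'E'
from h import *
o=robot.get_obs();print(goto(576,118.3,215,91.9),tool()[0],o["grip_width"],o["wrist_force"])
E
```

```text
([np.float64(5.7), np.float64(305.5), np.float64(1.5), np.float64(0.001)], 'closing dir now', np.float64(-88.1)) [0.55993471 0.42338539 0.21755264] 0.008104212607754908 [-0.33993625 -0.58871591 -2.48284853]
```

Request:
move_arm([
  [[1,38,0,0],[2,76,0,0],[3,114,0,0],[4,152,0,0],[5,190,0,0],[5,228,0,0],[6,266,0,0],[6.5,304,0,0]],
])

```text
clock: 31.22
tool_pos: [0.5747, 0.1165, 0.2124]
eef_rot: [0.0, 1.0, 0.017, -0.001]
wrist_force: [1.3, 0.2, -0.7]
grip_width: 0.0083
finger_force: 73.8
```

Request:
move_arm([
  [[0,0,0,0],[0,0,20,0],[0,0,40,0],[0,0,60,0],[0,0,68,0],[0,0,68,0],[0,0,68,0]],
])

```text
clock: 31.8
tool_pos: [0.5754, 0.1187, 0.1453]
eef_rot: [0.0, 1.0, 0.017, -0.001]
wrist_force: [0.2, -0.4, -1.1]
grip_width: 0.0085
finger_force: 73.9
```

```bash
python3 - <<'E'
from h import *
o=robot.get_obs();print(goto(576,118.3,138,91.9),tool()[0],o["grip_width"],o["wrist_force"])
E
```

```text
([np.float64(0.6), np.float64(0.5), np.float64(7.3), np.float64(0.001)], 'closing dir now', np.float64(-88.0)) [0.57541593 0.11873546 0.145329  ] 0.008524831214318287 [ 0.16570529 -0.37149279 -1.05566433]
```

Lower to contact as before, then run the same pivot.

Request:
move_arm([
  [[0.5,0.3,3,0],[0.5,0.3,6,0],[0.5,0.3,8,0],[0.5,0.3,9.5,0],[0.5,0.3,11,0],[0.5,0.3,11,0],[0.5,0.3,11,0]],
])

```text
clock: 32.38
tool_pos: [0.5775, 0.1182, 0.1365]
eef_rot: [-0.0, 1.0, 0.017, 0.002]
wrist_force: [-0.5, -1.1, 6.4]
grip_width: 0.0083
finger_force: 75.8
```

Request:
move_arm([
  [[0,0,0,0],[4,0,0,0],[9,0,-0.5,0],[14,0,-0.5,0],[18.5,0,-0.5,0],[23,0,-0.5,0],[28,0,0,0],[28,0,0,0]],
], grip=0, grip_force=30)

```text
clock: 33.05
tool_pos: [0.6058, 0.1199, 0.1368]
eef_rot: [-0.001, 1.0, 0.017, 0.001]
wrist_force: [-2.2, -1.0, 10.3]
grip_width: 0.008
finger_force: 75.4
```

```bash
python3 - <<'E'
from h import *
o=robot.get_obs();print(tool()[0],o["grip_width"],o["wrist_force"],o["finger_force"])
E
```

```text
[0.60580714 0.11989551 0.13676501] 0.008045833232962438 [-2.18167795 -0.97246635 10.30799829] 75.42274973733583
```

Request:
move_arm([
  [[4,0,0.5,0],[8.5,0,1,0],[17,0,3.5,0],[26,0,6,0],[34.5,0,10,0],[43,0,14.5,0],[50.5,0,20,0],[57.5,0,25.5,0]],
])

```text
clock: 33.72
tool_pos: [0.6642, 0.1217, 0.1112]
eef_rot: [-0.001, 1.0, 0.017, 0.002]
wrist_force: [0.3, 0.3, 5.0]
grip_width: 0.0086
finger_force: 52.1
```

Request:
move_arm([
  [[6.5,0,6,0],[13,0,12.5,0],[18,0,20,0],[23,0,28,0],[27,0,36,0],[30.5,0,44,0],[33,0,52,0],[33,0,52,0]],
], grip=0, grip_force=20)

```text
clock: 34.38
tool_pos: [0.6952, 0.1221, 0.0557]
eef_rot: [0.0, 1.0, 0.017, -0.0]
wrist_force: [0.8, -0.1, 2.7]
grip_width: 0.0002
finger_force: 1.7
```

```bash
python3 - <<'E'
from h import *
o=robot.get_obs();print(tool()[0],o["grip_width"],o["wrist_force"],o["finger_force"])
E
```

```text
[0.69522645 0.12205633 0.05570891] 0.00020382883210571612 [ 0.81268808 -0.0934638   2.69575962] 1.6746008105809551
```

Request:
move_arm([
  [[10,0,0,0],[14,0,-20,0],[14,0,-55,0],[0,20,-95,0],[-30,45,-130,0],[-60,70,-150,0],[-60,70,-150,0],[-60,70,-150,0]],
])

```text
clock: 35.05
tool_pos: [0.6356, 0.0465, 0.2097]
eef_rot: [0.001, 1.0, 0.015, 0.001]
wrist_force: [0.7, -0.4, 0.5]
grip_width: 0.0
finger_force: 0.0
```

```bash
python3 - <<'E'
from h import *
im,d,P,rw,o=look("wrist","w15"); rackcheck(P,rw,o);print(tool()[0])
Z=P[...,2]
k=np.hypot(P[...,0]-.515,P[...,1]+.31)<.15
for b in blobs(k&(Z>.072)&(Z<.095),100): print('bar',rect(b,rw,o,.081))
im,d,P,rw,o=look("top","t15"); Z=P[...,2]
for b in blobs((np.hypot(P[...,0]-.515,P[...,1]+.31)<.15)&(Z>.04)&(Z<.1),100): print('lid',rect(b,rw,o,.055),np.nanmedian(Z[b]))
E
```

```text
rackbottle 4889 (array([636.2, -94.8]), array([94.7, 39.8]), 1.4) 0.073
rackbottle 4855 (array([628.4, 120.5]), array([94.9, 39.6]), 1.7) 0.073
rackbottle 4608 (array([629.8,  48.6]), array([93.1, 39.5]), 2.6) 0.073
rackbottle 4796 (array([629.9, -23.1]), array([95.5, 39.1]), 1.8) 0.073
[0.63627733 0.04842628 0.20822657]
lid (array([ 514.8, -309.2]), array([147.9, 187.7]), -14.1) 0.05565137687848298
```

View pics/w15.png

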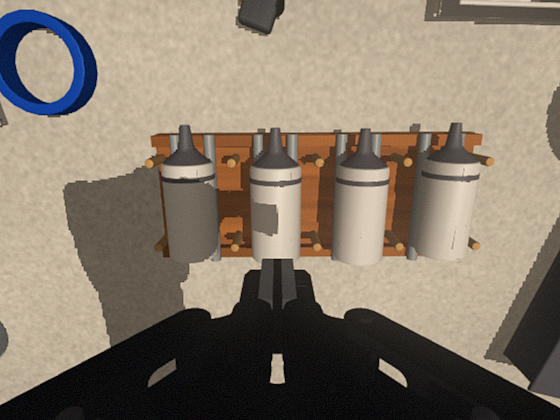

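All four bottles lie in their grooves, at columns 190, 275, 360 and 445 in the picture. The lid is centred and level on the bin.

```bash
python3 -c "
from plant import robot
print(robot.close_job())"
```

```text
the job is handed in; nothing more can be done
None
```

The job is handed in at about 35 s on the robot's clock, with all four glue bottles lying in the rack grooves and the lid fully down on the bin; the hand-in returned no verdict.

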